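Proof pull on the bench spring tester

TASK

Make a proof pull on the blue spring tester: first slide the yellow peak pointer all the way back to zero, against the tester's arm. Then pull the black T handle out until the yellow pointer, pushed along by it, lines up with the red marker on the scale, hold it there for a second, and ease the handle gently back home without letting it snap, so that the pointer stays behind at the red marker. Leave the bowl, scoop and sieve where they are.

Things in the scene. Friction and masses are not known exactly. Their poses are not given: they have to be found in the camera images.
- tester: Blue spring tester fixed to the table. Base plate 340 x 200 x 12 mm; spring housing at its +x end, 97 mm high, from x = +75 mm. Origin: on the table under the pull rod, midway along the plate (plate covers y -135 to +65 mm). x points along the rod into the housing: the handle is pulled towards -x; z up. Scale rail with 10 mm ticks along x at y -58 to -118 mm, top 35 mm up.
- slide (a joint): How far the T handle is pulled out, m: 0 home, 0.12 end of travel. The spring draws it back with 4.5 N at home plus 0.9 N per 10 mm; let go, it snaps back. A steel arm on the slide (at tester y 0 to -88 mm, top 54 mm above the table) pushes the yellow pointer along on the way out and leaves it there on the way back.
- handle (a point): Centre of the black T handle bar, moving with the slide: 16 mm thick along tester x, 70 mm long along y, 22 mm high, centre 87 mm above the table. At home it is at tester (-10, 0, 87) mm. An 18 mm square steel riser joins it to the rod below (14 mm diameter, top 52 mm above the table).
- peak (a joint): Position of the yellow peak (drag) pointer, m: 0 = zero, touching the arm of the homed slide; grows as it is moved towards tester -x, to 0.12. It stays where it is left (about 1.5 N friction).
- pointer_tab (a point): Grip point of the yellow pointer, an upright tab 12 mm thick along tester x, 24 mm wide along y, from 37 to 95 mm above the table; this point is mid-tab, 83 mm above the table. At zero it is at tester (-10, -78, 83) mm. A 4 mm wide yellow needle in the middle of its thickness points over the scale.
- marker: Red marker clip on the scale's outer edge, fixed: 10 mm wide along tester x, 19 mm along y, top 50 mm above the table. Origin: middle of its width, inner edge, at the scale surface (36 mm above the table); axes as the tester's. The pointer is lined up when the tab's centre has the same tester x as this origin.
- bowl: Bystander: steel bowl, 150 mm across, 60 mm high; origin under its centre.
- scoop: Bystander: blue plastic scoop, 190 mm long, 70 mm wide, 30 mm high, lying; origin on the table at the joint of pan and handle.
- sieve: Bystander: two stacked steel test sieves, 166 mm across, 100 mm high; origin under the centre.

How it is judged:
On the way, in this order (a step that is already met when the one before it is completed fails the run):
1. the yellow pointer is slid back to zero (within 5 mm) with the handle at home (value of joint each of peak, slide below 0.005 m), for 0.1 s.
2. the handle is held pulled out with the yellow pointer, pushed by it, within 5 mm of the middle of the red marker, for half a second (x of pointer_tab in the frame of marker between -0.005 and 0.005 m and x of handle in the frame of marker between -0.006 and 0.006 m), for 0.5 s.
At the end, for the whole second after the job is handed in: The handle is fully home (within 4 mm) and the yellow peak pointer stands within 5 mm of the middle of the red marker, that is within the marker's width (value of joint slide below 0.004 m and x of pointer_tab in the frame of marker between -0.005 and 0.005 m); the robot touches nothing.
It fails at once if the handle is let go and snaps back (faster than 0.45 m/s) (velocity of joint slide below -0.45 m/s).
It fails at once if a bystander (bowl, scoop, sieve) is pushed more than 30 mm (distance of any of bowl, scoop, sieve from where it was at the start of the episode above 0.03 m).
It also fails if it takes over 50 s, if anything falls off the work surface, if the arm or the gripper's body presses on something with over 40 N, if the wrist force passes 120 N, or if a joint passes its speed limit or range.

ROBOT

A 6-joint arm with a two-finger parallel gripper is mounted at the origin on the work surface. World frame = base frame: x ahead of the robot, y to its left, z up, the work surface at z = 0. Lengths are in m, angles in rad, forces in N, time in s.
With the tool pointing down it reaches from about 0.4 to 0.825 m from the base axis. Payload 7 kg.
Tool frame: the origin (TCP) lies at the very end of the fingers, on their centre line; the grasp point (between the pads) lies 19 mm behind it; x points along the fingers, y is the direction in which the jaws open and shut, and the axes are right-handed (so a half turn about x gives the same grasp; the last joint's range is limited). The gripper opens to 88 mm and grips with 3 to 60 N. Pads are 19 mm wide; open, the fingers measure 130 mm over their backs; the gripper's body (78 mm by 193 mm) begins 47 mm behind the grasp point.
Start: joints at [1.548, 0.359, 0.012, 0, -1.224, -0.288], TCP at [0.206, 0.643, 0.227] pointing down, gripper open.
Joint ranges: [-3.07, 3.07], [-1.43, 2.12], [-1.02, 1.25], [-3.03, 1.67], [-3.05, -0], [-3.03, 3.03]. Speed limits (rad/s): [2.39, 2.39, 3.01, 3.14, 3.14, 3.14].

INTERFACE

Orientations are given as [roll, pitch, yaw] about the fixed x, y, z axes, in that order (R = Rz(yaw) Ry(pitch) Rx(roll)).
In Python, from station import arm gives the robot as it stands.
- The arm moves only by the shell command python3 -m inch 'ROWS' [OPENING] [FORCE]. ROWS is text: rows parted by semicolons, each of 6 numbers parted by spaces: the shift along the world's x, y, z in units of 30 mm (1.0 is 30 mm), then the turn, a rotation vector about the world's x, y, z in units of 5 degrees (1.0 is 5 degrees). In form: dx dy dz wx wy wz; .... A call has 1 to 12 rows; each row shifts and turns the commanded pose from where the row before left it; what a row does not reach is not made up. A row lasts 1/8 s, in which the tool goes at most 62.5 mm and 10.7 degrees, less where a joint would pass 70% of its speed; a pose out of reach is approached as far as the arm can. A call is refused whole if a number of a shift passes 1 or a number of a turn 1, either way. A call with a gripper value outside its range is refused whole. OPENING is the opening, from 0 (shut) to 1 (fully open), set as the call begins (- or left out, the last holds). The fingers move at their own pace and stop on an object; FORCE is the grip in N (left out, the last holds). Time passes only in rows, so rows that do not move let the fingers close. It gives the time, the measured TCP pose, the force and the opening at its end, in the units of the state.
- arm.get_state(): the state, without advancing time (a new reading comes with each control period).
- arm.grab_frame(name): name is "scene" or "top"; returns a dict with "frame" (400x640x3 uint8, red, green, blue), "range_z" (400x640 float32, m along the optical axis (not along the pixel's ray), 0 where there is no reading), "mtx" (3x3 intrinsics, pixels), "pose" (4x4, takes a point from camera to world coordinates). Camera axes: x right, y up, looking along -z (the intrinsics and any distortion apply to the point x, -y, -z); pixel columns grow to the right and rows downward; lengths in m; the calibration is good to about 2 mm. A picture is of the moment at which its call begins.
- arm.job_done(): hands the job in, once; it reports no verdict.
Trained networks look in a picture, given as the dict that the camera call returned (one of the last four; its "shot" number tells which), for a name from the list of things; names that differ only in an ending like _2 or _b are one class to them, and where a whole thing is asked for, a point or a joint stands for the part that bears it (a point fixed in the world has none). Each returns a list of dicts, best first, with "confidence" (0 to 1); they miss things now and then, are a little off and sometimes report something else, mostly with a low value. They report only what shows in the picture. A call takes as long as a camera call.
- arm.search_frame(picture, target): "extent" ([centre column, centre row, width, height] as shares, 0 to 1, of the picture: columns of its width, rows of its height, round what is visible of it).
- arm.masks_of(picture, target): "mask" (400x640 bool, what is visible of it) and "extent" ([centre column, centre row, width, height] as shares, 0 to 1, of the picture: columns of its width, rows of its height, round what is visible of it).
- arm.place_of(picture, target): "position" ([column, row] as shares, 0 to 1, of the picture: columns of its width, rows of its height: a listed point, or the origin of a listed thing).
The state is a dict: "t": time; "q": joint angles; "qd": joint speeds; "joint_efforts": joint torques, N m; "eef_pos": TCP position; "ee_rot": TCP orientation; "force": force on the tool from outside, world axes, zero at the start; "moment": the same for the moment, N m; "width": finger opening in m.
Only numpy, scipy, OpenCV 4.12 (cv2) and the standard library are available. Lean on these libraries where they do the work, as an engineer would, in place of code of your own. Each camera call takes 0.05 s, during which the arm holds its last target. There are 200 camera calls.

## Working session

There is one attempt and no reset: what is moved stays moved. The work goes in short steps, Python scripts to look and compute and a shell command to move; the robot and the scene stay as the last step left them, time stands still between calls to the robot, and variables do not carry over. Pictures are saved under pics/ and viewed, about 8 in all and at most 12, crops included, and the job is handed in when it is done.

```bash
mkdir -p pics; cat > h.py <<'E'
import numpy as np, cv2
from station import arm
def world(p,uv,z=None):
    """pixel -> world, at height z if given, else by depth"""
    K,T=p["mtx"],p["pose"]; u,v=uv
    d=np.array([(u-K[0,2])/K[0,0],-(v-K[1,2])/K[1,1],-1.0])
    r=T[:3,:3]@d
    if z is None:
        D=p["range_z"][int(round(v)),int(round(u))]; return T[:3,3]+r*D
    return T[:3,3]+r*(z-T[2,3])/r[2]
def place(p,n,z=None):
    r=arm.place_of(p,n)
    if not r: return None
    uv=np.array(r[0]["position"])*[640,400]
    return r[0]["confidence"],uv.round(1),world(p,uv,z).round(4)
E
python3 - <<'E'
from h import *
Z=dict(tester=0,handle=.087,pointer_tab=.083,marker=.036,bowl=0,scoop=0,sieve=0)
s=arm.get_state(); print(s["t"],s["eef_pos"],s["ee_rot"],s["width"])
for c in ("scene","top"):
    p=arm.grab_frame(c); cv2.imwrite(f"pics/{c}0.png",p["frame"][:,:,::-1])
    print(c,p["pose"][:3,3].round(3), [ (n,place(p,n,z)) for n,z in Z.items()])
E
```

```text
0.0 [0.20631994 0.64215757 0.22561308] [ 1.66876137  1.56906982 -1.7837641 ] 0.08789785575507897
scene [ 1.094 -0.712  0.62 ] [('tester', (0.96, array([342.8, 222.5]), array([ 0.6301, -0.0132,  0.    ]))), ('handle', (0.87, array([337.5, 192.4]), array([ 0.613 , -0.0175,  0.087 ]))), ('pointer_tab', (0.62, array([306., 202.]), array([ 0.5757, -0.0944,  0.083 ]))), ('marker', (0.59, array([294.7, 222.1]), array([ 0.565, -0.125,  0.036]))), ('bowl', (0.71, array([363.8, 182.9]), array([0.5646, 0.188 , 0.    ]))), ('scoop', (0.63, array([303.9, 264.8]), array([ 0.6536, -0.1973,  0.    ]))), ('sieve', (0.87, array([166.8, 317.2]), array([ 0.5414, -0.4747,  0.    ])))]
top [ 0.537 -0.069  1.042] [('tester', (0.98, array([292.3, 198.1]), array([ 0.6261, -0.0131,  0.    ]))), ('handle', (0.92, array([289.7, 199.9]), array([ 0.6146, -0.012 ,  0.087 ]))), ('pointer_tab', (0.59, array([328.5, 220.5]), array([ 0.5686, -0.099 ,  0.083 ]))), ('marker', (0.46, array([340.3, 220.7]), array([ 0.5697, -0.1282,  0.036 ]))), ('bowl', (0.82, array([212.4, 211.8]), array([0.5926, 0.1811, 0.    ]))), ('scoop', (0.91, array([372.4, 186. ]), array([ 0.656 , -0.2096,  0.    ]))), ('sieve', (0.7, array([478.8, 230.9]), array([ 0.5458, -0.4684,  0.    ])))]
```

```bash
python3 - <<'E'
import cv2
a=cv2.imread("pics/top0.png")[110:310,190:440]; cv2.imwrite("pics/top0c.png",cv2.resize(a,None,fx=3,fy=3,interpolation=cv2.INTER_CUBIC))
E
```

```text
(no output)
```

View pics/scene0.png

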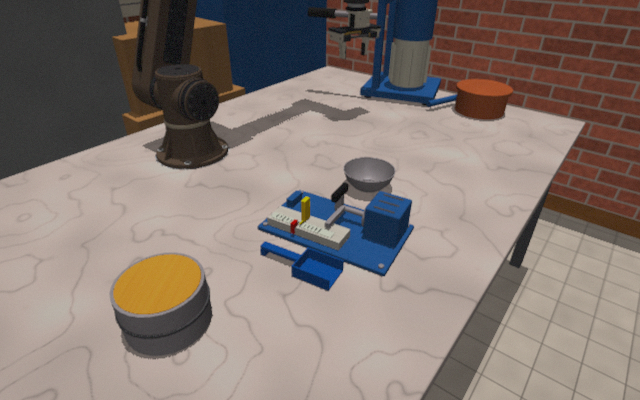

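View pics/top0c.png

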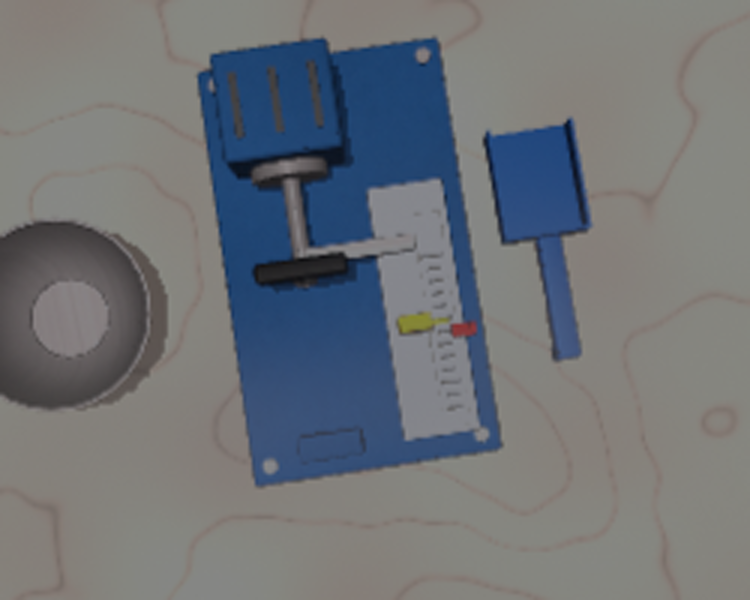

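The top view shows the plate yawed about 7-8° left. The handle is at crop (300,270), the yellow tab at (415,323) and the red clip at (463,329). The pointer starts close to the marker, with the arm home. I'll refine this in the tester frame.

```bash
cat >> h.py <<'E'
def blob(p,lo,hi,z,roi=(255,150,360,260)):
    x0,y0,x1,y1=roi; h=cv2.cvtColor(p["frame"][y0:y1,x0:x1],cv2.COLOR_RGB2HSV)
    m=cv2.inRange(h,lo,hi); n,l,s,c=cv2.connectedComponentsWithStats(m)
    i=1+s[1:,4].argmax(); uv=c[i]+[x0,y0]; return uv.round(2),s[i].tolist(),world(p,uv,z)
E
python3 - <<'E'
from h import *
from scipy.spatial.transform import Rotation as R
p=arm.grab_frame("top")
f=lambda u,v,z: world(p,(190+(u-1)/3,110+(v-1)/3),z)
BL,BR,TR=f(257,487,.012),f(502,448,.012),f(440,40,.012)
print("BL",BL,"BR",BR,"TR",TR, np.linalg.norm(BL-BR),np.linalg.norm(BR-TR))
d=TR-BR; e=BL-BR
a=(np.arctan2(d[1],d[0])+np.arctan2(-e[0],e[1]))/2; print("yaw",np.degrees([np.arctan2(d[1],d[0]),np.arctan2(-e[0],e[1])]))
X=np.array([np.cos(a),np.sin(a)]);Y=np.array([-X[1],X[0]])
# centre of diagonal = tester (0,-35)
O=((BL+TR)/2)[:2]+.035*Y; print("origin",O,"yaw",a,"X",X)
T=lambda w:(np.array([(w[:2]-O)@X,(w[:2]-O)@Y])*1000).round(1)
y=blob(p,(20,90,60),(38,255,255),.093); r=blob(p,(0,110,50),(8,255,255),.050); 
h=blob(p,(0,0,0),(180,255,45),.098,(265,190,310,210))
for n,b in (("tab+needle",y),("marker",r),("handle",h)): print(n,b,T(b[2]))
print(T(f(414,323,.095)),"tab top by eye")
print(R.from_euler("xyz",arm.get_state()["ee_rot"]).as_matrix().round(3))
E
```

```text
BL [0.44824732 0.02589075 0.012     ] BR [ 0.47878509 -0.16920414  0.012     ] TR [ 0.80998921 -0.12092433  0.012     ] 0.19747043173570034 0.3347045106449247
yaw [8.29362223 8.89619567]
origin [ 0.62388761 -0.01290985] yaw 0.1500094600586127 X [0.98876966 0.14944749]
tab+needle (array([328.54, 217.12]), [68, 64, 16, 7, 65], array([ 0.57576888, -0.09872581,  0.093     ])) [-60.4 -77.7]
marker (array([344.8, 219.2]), [88, 68, 5, 3, 10], array([ 0.57268911, -0.13783342,  0.05      ])) [ -69.3 -115.9]
handle (array([290.16, 199.62]), [10, 4, 31, 11, 233], array([ 0.61435081, -0.01364258,  0.098     ])) [-9.5  0.7]
[-60.6 -75.6] tab top by eye
[[-0.    -0.306 -0.952]
 [ 0.    -0.952  0.306]
 [-1.    -0.     0.   ]]
```

```bash
python3 -m inch '.44 -1 0 0 0 -1;.44 -1 0 0 0 -1;.44 -1 0 0 0 -1;.44 -1 0 0 0 -1;.44 -1 0 0 0 -1;.44 -1 0 0 0 -1;.44 -1 0 0 0 -1;.44 -1 0 0 0 -1;.44 -1 0 0 0 -1;.44 -1 0 0 0 -1;.44 -1 0 0 0 -1;.44 -1 0 0 0 -1' 0 20
python3 -m inch '.44 -1 0 0 0 -.72;.44 -1 0 0 0 0;.44 -1 0 0 0 0;.44 -1 0 0 0 0;.44 -1 0 0 0 0;.44 -1 0 0 0 0;.44 -1 0 0 0 0;.44 -1 0 0 0 0;.44 -1 0 0 0 0;.44 -1 0 0 0 0;.44 -1 0 0 0 0;.44 -1 0 0 0 0'
cat >> h.py <<'E'
from scipy.spatial.transform import Rotation as R
A=.150; X=np.array([np.cos(A),np.sin(A)]); Y=np.array([-X[1],X[0]]); O=np.array([.6239,-.0129])
def T(w): w=np.asarray(w); return (np.array([(w[:2]-O)@X,(w[:2]-O)@Y])*1000).round(1)
def W(x,y): return O+X*x/1000+Y*y/1000
def st(goal=None):
    s=arm.get_state(); m=R.from_euler("xyz",s["ee_rot"]).as_matrix()
    print("t",round(s["t"],2),"tcp",s["eef_pos"].round(4),"tester",T(s["eef_pos"]),"yaw_y",np.degrees(np.arctan2(m[1,1],m[0,1])).round(2),"tilt",m[2].round(3),"F",np.round(s["force"],1),"w",round(s["width"],4))
    if goal is not None: print("units to goal",((W(*goal)-s["eef_pos"][:2])/.03).round(2))
E
python3 -c "
from h import *; st((-102,-78))"
```

```text
t: 2.35
eef_pos: [0.3652, 0.2817, 0.2269]
ee_rot: [-0.767, 1.57, 1.014]
force: [-0.0, -0.3, -0.1]
width: 0.0005
t: 3.85
eef_pos: [0.5236, -0.0784, 0.2268]
ee_rot: [-1.511, 1.57, 0.21]
force: [0.5, 0.2, -0.9]
width: 0.0007
t 3.85 tcp [ 0.5236 -0.0784  0.2268] tester [-108.9  -49.8] yaw_y -171.41 tilt [-1.    -0.001  0.   ] F [ 0.5  0.2 -0.9] w 0.0007
units to goal [ 0.37 -0.89]
```

```bash
python3 -m inch '.37 -.89 0 0 0 0;0 0 -1 0 0 0;0 0 -1 0 0 0;0 0 -1 0 0 0;0 0 -1 0 0 0;0 0 -1 0 0 0;0 0 -.4 0 0 0;0 0 0 0 0 0;0 0 0 0 0 0'
python3 - <<'E'
from h import *; st((-102,-78))
p=arm.grab_frame("scene"); cv2.imwrite("pics/s1.png",cv2.resize(p["frame"][130:280,230:430,::-1],None,fx=4,fy=4,interpolation=cv2.INTER_CUBIC))
E
```

```text
t: 4.97
eef_pos: [0.5352, -0.104, 0.0657]
ee_rot: [-1.7, 1.569, 0.021]
force: [0.1, -0.1, -0.2]
width: 0.0001
t 4.97 tcp [ 0.5352 -0.104   0.0657] tester [-101.3  -76.8] yaw_y -171.39 tilt [-1.    -0.002 -0.   ] F [ 0.1 -0.1 -0.2] w 0.0001
units to goal [-0.02 -0.04]
```

View pics/s1.png

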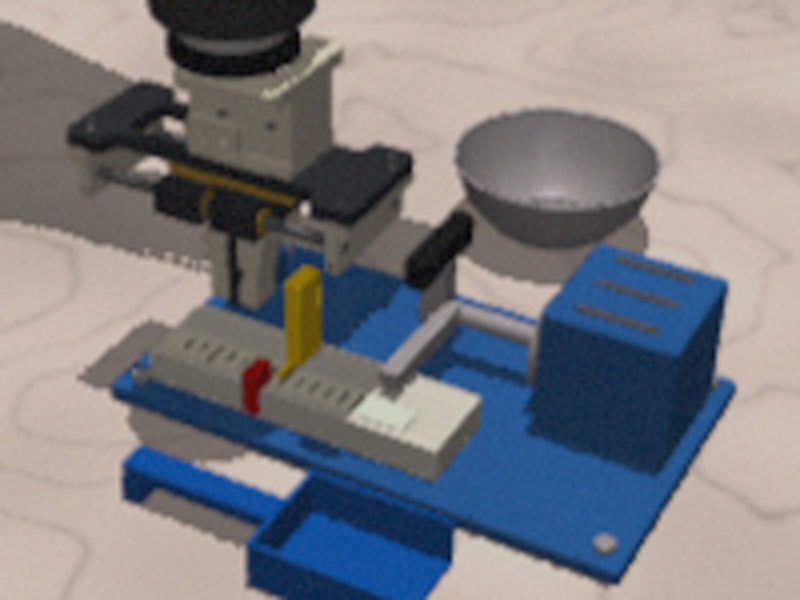

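The closed fingers stand behind the tab (tab at crop (302,310), marker at (256,385), steel arm at (390,375)). Now I'll push +x.

```bash
python3 -m inch '.3 .045 0 0 0 0;.3 .045 0 0 0 0;.3 .045 0 0 0 0;.3 .045 0 0 0 0;.3 .045 0 0 0 0;.2 .03 0 0 0 0;.1 .015 0 0 0 0;0 0 0 0 0 0'
python3 - <<'E'
from h import *; st((-40,-78))
p=arm.grab_frame("scene"); b=blob(p,(20,110,60),(35,255,255),.083,(280,150,400,260)); print(b,T(b[2]))
print(place(p,"pointer_tab",.083))
E
```

```text
t: 6.02
eef_pos: [0.5886, -0.0959, 0.0644]
ee_rot: [-1.261, 1.571, 0.459]
force: [0.7, -0.3, 0.6]
width: 0.0008
t 6.03 tcp [ 0.5886 -0.0959  0.0644] tester [-47.3 -76.8] yaw_y -171.41 tilt [-1. -0.  0.] F [ 0.7 -0.3  0.6] w 0.0008
units to goal [ 0.25 -0.  ]
(array([317.8 , 213.59]), [32, 50, 11, 29, 216], array([ 0.6274603 , -0.11441684,  0.083     ])) [ -11.7 -100.9]
(0.47, array([320. , 204.8]), array([ 0.6093, -0.0829,  0.083 ]))
```

```bash
python3 -m inch '.1 .015 0 0 0 0;.1 .015 0 0 0 0;0 0 0 0 0 0' | grep -E "pos|force"; python3 -m inch '.1 .015 0 0 0 0;0 0 0 0 0 0'| grep -E "pos|force"; python3 -m inch '.07 .01 0 0 0 0;0 0 0 0 0 0'| grep -E "pos|force"; python3 -c "
from h import *; st((-40,-78))"
```

```text
eef_pos: [0.5945, -0.095, 0.0645]
force: [-0.9, 0.6, -0.4]
eef_pos: [0.5976, -0.0946, 0.0645]
force: [-0.5, 0.2, 0.2]
eef_pos: [0.5996, -0.0943, 0.0645]
force: [-0.8, -0.6, -0.4]
t 7.0 tcp [ 0.5996 -0.0943  0.0645] tester [-36.2 -76.8] yaw_y -171.41 tilt [-1. -0.  0.] F [-0.8 -0.6 -0.4] w 0.0003
units to goal [-0.12 -0.06]
```

```bash
for i in 1; do python3 -m inch '.07 .01 0 0 0 0;0 0 0 0 0 0' | grep -E "pos|force"; done;  python3 -m inch '.07 .01 0 0 0 0;0 0 0 0 0 0'| grep -E "pos|force"; python3 - <<'E'
from h import *; st((-40,-78))
p=arm.grab_frame("scene"); print(place(p,"pointer_tab",.083)); cv2.imwrite("pics/s2.png",cv2.resize(p["frame"][150:260,260:400,::-1],None,fx=5,fy=5,interpolation=cv2.INTER_CUBIC))
E
```

```text
eef_pos: [0.6017, -0.094, 0.0645]
force: [0.3, 0.9, 0.0]
eef_pos: [0.6038, -0.0937, 0.0646]
force: [0.2, -0.3, -1.3]
t 7.5 tcp [ 0.6038 -0.0937  0.0646] tester [-31.9 -76.9] yaw_y -171.4 tilt [-1. -0. -0.] F [ 0.2 -0.3 -1.3] w 0.0005
units to goal [-0.26 -0.08]
(0.7, array([322.1, 209.7]), array([ 0.6256, -0.0958,  0.083 ]))
```

View pics/s2.png

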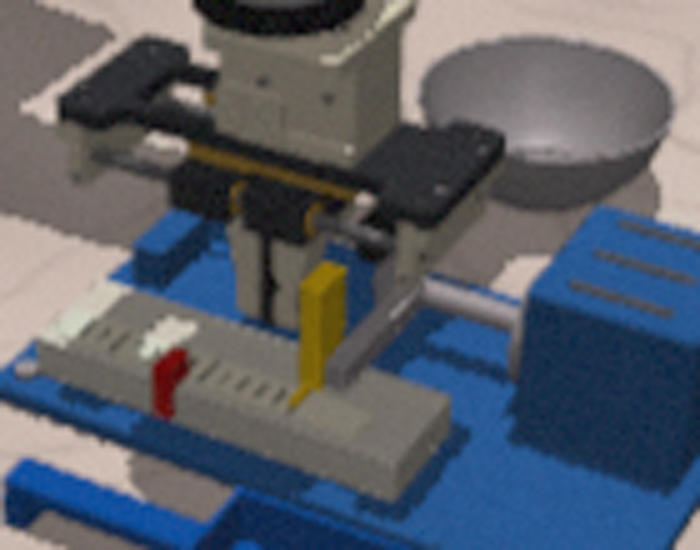

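The tab (crop (322,330)) is now almost touching the steel arm. I'll continue in small steps until the force rises.

```bash
M='.05 .008 0 0 0 0;0 0 0 0 0 0'; python3 -m inch '.05 .008 0 0 0 0;0 0 0 0 0 0' | grep -E "pos|force"; python3 -m inch '.05 .008 0 0 0 0;0 0 0 0 0 0'| grep -E "pos|force"; python3 -c "
from h import *; st()"
```

```text
eef_pos: [0.6044, -0.0936, 0.0645]
force: [-5.4, -0.6, 1.0]
eef_pos: [0.6045, -0.0937, 0.0644]
force: [-9.4, -0.3, 6.1]
t 8.1 tcp [ 0.6045 -0.0937  0.0644] tester [-31.2 -77. ] yaw_y -171.43 tilt [-1.     0.004  0.   ] F [-9.4 -0.3  6.1] w 0.0003
```

It is seated against the arm. I'll back off, rise, open, and move over the handle.

```bash
python3 -m inch '-.3 -.045 0 0 0 0;-.3 -.045 0 0 0 0;0 0 1 0 0 0;0 0 1 0 0 0;0 0 .5 0 0 0;0 0 0 0 0 0' 
python3 - <<'E'
from h import *; st((-10,18))
p=arm.grab_frame("top"); y=blob(p,(20,90,60),(38,255,255),.093); r=blob(p,(0,110,50),(8,255,255),.050)
for b in (y,r): print(b,T(b[2]))
E
```

```text
t: 8.85
eef_pos: [0.5893, -0.0958, 0.1405]
ee_rot: [-1.555, 1.568, 0.166]
force: [0.3, 0.2, -0.1]
width: 0.0003
t 8.85 tcp [ 0.5893 -0.0958  0.1405] tester [-46.6 -76.8] yaw_y -171.4 tilt [-1.    -0.003  0.   ] F [ 0.3  0.2 -0.1] w 0.0003
units to goal [0.74 3.31]Traceback (most recent call last):
  File "<stdin>", line 2, in <module>
  File "h.py", line 19, in blob
    i=1+s[1:,4].argmax(); uv=c[i]+[x0,y0]; return uv.round(2),s[i].tolist(),world(p,uv,z)
        ~~~~~~~~~~~~~~^^
ValueError: attempt to get argmax of an empty sequence
```

```bash
python3 -m inch '.2 .83 0 0 0 0;.18 .83 0 0 0 0;.18 .83 0 0 0 0;.18 .82 0 0 0 0;0 0 0 0 0 0;0 0 0 0 0 0' 1
python3 - <<'E'
from h import *; st((-10,18))
p=arm.grab_frame("scene"); cv2.imwrite("pics/s3.png",cv2.resize(p["frame"][150:260,260:400,::-1],None,fx=5,fy=5,interpolation=cv2.INTER_CUBIC))
print(place(p,"pointer_tab",.083),place(p,"handle",.087))
p=arm.grab_frame("top"); cv2.imwrite("pics/t3.png",p["frame"][:,:,::-1])
for lo,hi,z in (((20,90,60),(38,255,255),.093),((0,110,50),(8,255,255),.050)):
    try: b=blob(p,lo,hi,z); print(b,T(b[2]))
    except ValueError: print("hidden")
E
```

```text
t: 9.65
eef_pos: [0.6101, 0.0031, 0.1383]
ee_rot: [1.647, 1.569, -2.915]
force: [-1.0, -0.4, -0.2]
width: 0.0552
t 9.65 tcp [0.6101 0.0031 0.1383] tester [-11.2  17.9] yaw_y -171.4 tilt [-1.     0.002 -0.   ] F [-1.  -0.4 -0.2] w 0.0552
units to goal [0.04 0.01]
(0.46, array([322. , 207.3]), array([ 0.6193, -0.0881,  0.083 ])) None
(array([325.04, 194.57]), [64, 41, 17, 8, 83], array([ 0.62608055, -0.09102703,  0.093     ])) [ -9.5 -77.6]
(array([343.68, 219.23]), [86, 68, 7, 4, 22], array([ 0.5726264 , -0.13523539,  0.05      ])) [ -69.  -113.3]
```

View pics/s3.png

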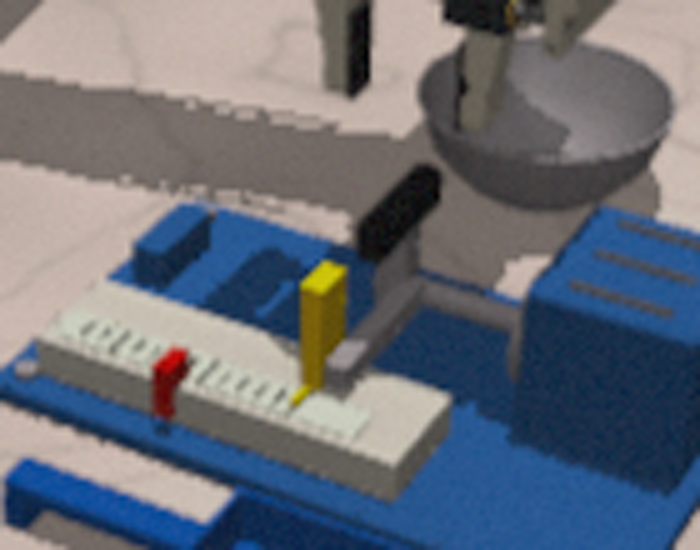

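The pointer sits against the arm at zero, and the fingers straddle the handle. The marker is about 59.5 mm from the tab. I'll descend and grip.

```bash
python3 -m inch '.04 .01 -.5 0 0 0;0 0 -.6 0 0 0;0 0 -.6 0 0 0;0 0 -.6 0 0 0;0 0 0 0 0 0;0 0 0 0 0 0' 1
python3 -m inch '0 0 0 0 0 0;0 0 0 0 0 0;0 0 0 0 0 0;0 0 0 0 0 0;0 0 0 0 0 0;0 0 0 0 0 0;0 0 0 0 0 0;0 0 0 0 0 0' 0 30
python3 -c "
from h import *; st((-10,18))"
```

```text
t: 10.6
eef_pos: [0.6123, 0.0035, 0.0707]
ee_rot: [-2.661, 1.571, -0.94]
force: [1.0, -0.1, -0.2]
width: 0.0875
t: 11.6
eef_pos: [0.6134, 0.004, 0.0708]
ee_rot: [-1.553, 1.568, 0.168]
force: [5.3, 0.1, -1.8]
width: 0.0159
t 11.6 tcp [0.6134 0.004  0.0708] tester [-7.9 18.2] yaw_y -171.39 tilt [-1.    -0.003  0.   ] F [ 5.3  0.1 -1.8] w 0.0159
units to goal [-0.07 -0.02]
```

```bash
python3 -m inch '-.1 -.015 0 0 0 0;-.2 -.03 0 0 0 0;-.2 -.03 0 0 0 0;-.2 -.03 0 0 0 0;-.2 -.03 0 0 0 0;-.2 -.03 0 0 0 0;-.2 -.03 0 0 0 0;-.2 -.03 0 0 0 0;-.2 -.03 0 0 0 0;-.1 -.015 0 0 0 0;0 0 0 0 0 0;0 0 0 0 0 0'
cat > m.py <<'E'
from h import *; st()
for c in ("scene","top"):
    p=arm.grab_frame(c); 
    for n,lo,hi,z in (("tab",(20,90,60),(38,255,255),.093),("mk",(0,110,50),(8,255,255),.050)):
        try: b=blob(p,lo,hi,z,(255,150,400,260)); print(c,n,b[:2],T(b[2]))
        except ValueError: print(c,"hidden")
    a=p["frame"][180:250,270:370,::-1]; cv2.imwrite(f"pics/m_{c}.png",cv2.resize(a,None,fx=7,fy=7,interpolation=cv2.INTER_CUBIC))
E
python3 m.py
```

```text
t: 13.1
eef_pos: [0.5605, -0.004, 0.0708]
ee_rot: [-1.568, 1.567, 0.153]
force: [8.7, -1.7, -7.6]
width: 0.016
t 13.1 tcp [ 0.5605 -0.004   0.0708] tester [-61.4  18.3] yaw_y -171.38 tilt [-1.    -0.004  0.   ] F [ 8.7 -1.7 -7.6] w 0.016
scene tab (array([303.73, 207.96]), [43, 46, 11, 28, 182]) [ -43.8 -110. ]
scene mk (array([293.24, 225.53]), [36, 70, 7, 13, 62]) [ -60.3 -130.9]
top tab (array([328.81, 218.01]), [68, 65, 16, 7, 67]) [-62.5 -78. ]
top mk (array([343.65, 219.3 ]), [86, 68, 7, 4, 23]) [ -69.1 -113.2]
```

View pics/m_scene.png

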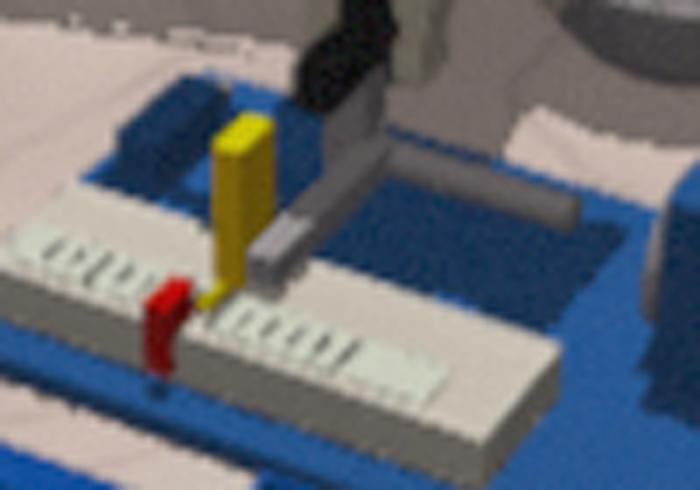

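The top view puts the tab about 6 mm short of the marker. I'll pull 6 mm more and compare again.

```bash
python3 -m inch '-.1 -.015 0 0 0 0;-.1 -.015 0 0 0 0;0 0 0 0 0 0;0 0 0 0 0 0'; python3 m.py; python3 -c "
import cv2;a=cv2.imread('pics/m_scene.png');b=cv2.imread('pics/m_top.png');cv2.imwrite('pics/m2.png',cv2.hconcat([a[150:450,50:450],b[150:450,250:650]]))"
```

```text
t: 13.7
eef_pos: [0.5546, -0.0049, 0.0708]
ee_rot: [-1.56, 1.566, 0.161]
force: [10.3, -0.5, -8.4]
width: 0.0159
t 13.7 tcp [ 0.5546 -0.0049  0.0708] tester [-67.3  18.3] yaw_y -171.38 tilt [-1.    -0.004  0.   ] F [10.3 -0.5 -8.4] w 0.0159
scene tab (array([301.79, 206.9 ]), [43, 46, 9, 27, 179]) [ -49.9 -108.5]
scene mk (array([293.14, 225.42]), [35, 70, 8, 13, 59]) [ -60.8 -130.7]
top tab (array([329.02, 220.5 ]), [68, 68, 17, 6, 64]) [-68.  -77.6]
top mk (array([343.4, 219.3]), [86, 68, 7, 4, 20]) [ -69.  -112.6]
```

View pics/m2.png

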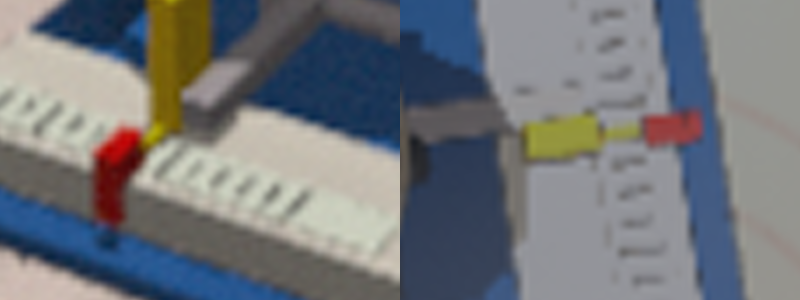

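The needle points at the middle of the red clip in the top view (needle at (640,132), clip at (675,129)). I'll nudge 0.6 mm, hold over a second, then ease back slowly.

```bash
python3 -m inch '-.02 -.003 0 0 0 0;0 0 0 0 0 0;0 0 0 0 0 0;0 0 0 0 0 0;0 0 0 0 0 0;0 0 0 0 0 0;0 0 0 0 0 0;0 0 0 0 0 0;0 0 0 0 0 0;0 0 0 0 0 0;0 0 0 0 0 0;0 0 0 0 0 0'
python3 -m inch '.06 .009 0 0 0 0;.15 .023 0 0 0 0;.15 .023 0 0 0 0;.15 .023 0 0 0 0;.15 .023 0 0 0 0;.15 .023 0 0 0 0;.15 .023 0 0 0 0;.15 .023 0 0 0 0;.15 .023 0 0 0 0;.15 .023 0 0 0 0;.15 .023 0 0 0 0;.15 .023 0 0 0 0'
python3 -m inch '.11 .016 0 0 0 0;.06 .009 0 0 0 0;0 0 0 0 0 0;0 0 0 0 0 0'
python3 -c "
from h import *; st((-8,18))"
```

```text
t: 15.3
eef_pos: [0.5544, -0.0049, 0.0708]
ee_rot: [-1.563, 1.566, 0.158]
force: [11.1, -1.5, -9.3]
width: 0.0161
t: 16.8
eef_pos: [0.6043, 0.0026, 0.0708]
ee_rot: [-1.619, 1.568, 0.102]
force: [5.2, -1.0, -2.7]
width: 0.0159
t: 17.3
eef_pos: [0.6092, 0.0033, 0.0708]
ee_rot: [-1.609, 1.568, 0.112]
force: [5.6, -0.4, -3.0]
width: 0.0159
t 17.3 tcp [0.6092 0.0033 0.0708] tester [-12.1  18.3] yaw_y -171.39 tilt [-1.    -0.002 -0.   ] F [ 5.6 -0.4 -3. ] w 0.0159
units to goal [0.14 0.01]
```

Creeping the last millimetres until the force drops or reverses (home stop).

```bash
python3 -m inch '.06 .009 0 0 0 0;.06 .009 0 0 0 0;0 0 0 0 0 0;0 0 0 0 0 0' | grep -E "pos|force"; python3 -m inch '.04 .006 0 0 0 0;0 0 0 0 0 0;0 0 0 0 0 0' | grep -E "pos|force"; python3 -m inch '.03 .005 0 0 0 0;0 0 0 0 0 0;0 0 0 0 0 0' | grep -E "pos|force"; python3 -c "
from h import *; st((-8,18))"
```

```text
eef_pos: [0.612, 0.0038, 0.0708]
force: [5.7, -0.4, -0.9]
eef_pos: [0.613, 0.0039, 0.0708]
force: [4.6, -1.5, -0.3]
eef_pos: [0.6138, 0.0041, 0.0708]
force: [4.3, -0.9, 1.8]
t 18.55 tcp [0.6138 0.0041 0.0708] tester [-7.5 18.3] yaw_y -171.4 tilt [-1. -0. -0.] F [ 4.3 -0.9  1.8] w 0.0158
units to goal [-0.02 -0.01]
```

```bash
python3 -m inch '.04 .006 0 0 0 0;0 0 0 0 0 0;0 0 0 0 0 0' | grep -E "pos|force"; python3 -m inch '.04 .006 0 0 0 0;0 0 0 0 0 0;0 0 0 0 0 0' | grep -E "pos|force"; python3 -c "
from h import *; st((-8,18))"
```

```text
eef_pos: [0.6139, 0.0041, 0.0708]
force: [1.3, -1.1, 5.0]
eef_pos: [0.6139, 0.004, 0.0707]
force: [-3.2, -1.1, 9.3]
t 19.3 tcp [0.6139 0.004  0.0707] tester [-7.4 18.2] yaw_y -171.43 tilt [-1.     0.004 -0.   ] F [-3.2 -1.1  9.3] w 0.0159
units to goal [-0.02 -0.01]
```

Home stop reached. I'll open, rise, and check.

```bash
python3 -m inch '0 0 0 0 0 0;0 0 0 0 0 0;0 0 0 0 0 0;0 0 0 0 0 0;0 0 0 0 0 0;0 0 0 0 0 0' 1;  python3 -m inch '0 0 .5 0 0 0;0 0 1 0 0 0;0 0 1 0 0 0;0 .5 1 0 0 0;0 1 0 0 0 0;0 1 0 0 0 0;0 1 0 0 0 0;0 0 0 0 0 0;0 0 0 0 0 0'; python3 m.py; python3 - <<'E'
import cv2
from h import *
p=arm.grab_frame("top"); h=blob(p,(0,0,0),(180,255,45),.098,(265,190,310,210)); print(h,T(h[2]))
a=cv2.imread('pics/m_scene.png')[0:450,50:500]; b=cv2.resize(p["frame"][180:250,270:340,::-1],(450,450),interpolation=cv2.INTER_CUBIC); cv2.imwrite('pics/m3.png',cv2.resize(cv2.hconcat([a,b]),(800,400)))
E
```

```text
t: 20.05
eef_pos: [0.6159, 0.0044, 0.0705]
ee_rot: [1.407, 1.571, 3.128]
force: [-0.5, -0.2, 0.4]
width: 0.0703
t: 21.18
eef_pos: [0.616, 0.1093, 0.1763]
ee_rot: [-1.43, 1.57, 0.291]
force: [0.2, -0.7, 0.2]
width: 0.0872
t 21.18 tcp [0.616  0.1093 0.1763] tester [ 10.4 122. ] yaw_y -171.38 tilt [-1.    -0.001  0.   ] F [ 0.2 -0.7  0.2] w 0.0872
scene tab (array([302.14, 207.73]), [43, 46, 9, 27, 197]) [ -47.4 -111. ]
scene mk (array([293.11, 225.33]), [35, 70, 7, 13, 54]) [ -61.  -130.4]
top tab (array([329.23, 220.54]), [68, 68, 17, 6, 61]) [-68.1 -78. ]
top mk (array([341.25, 219.25]), [86, 68, 2, 3, 4]) [ -68.2 -107.7]
(array([288.83, 199.38]), [9, 5, 32, 10, 154], array([ 0.61487209, -0.01070192,  0.098     ])) [-8.6  3.5]
```

View pics/m3.png

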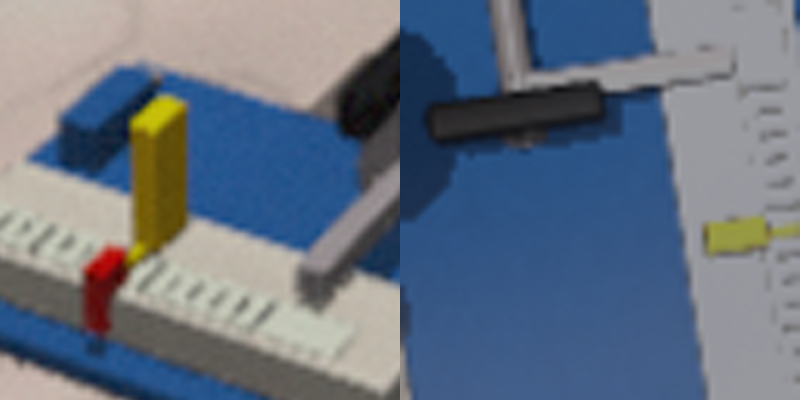

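The handle is home (arm back at its starting position), and the needle stayed at the red clip (left crop: needle tip (133,253), clip (105,265)). The gripper is well clear, so I'm handing in.

```bash
python3 -c "
from station import arm; print(arm.job_done())"
```

```text
the job is handed in; nothing more can be done
None
```

I made the proof pull and handed the job in at about 21 s; the hand-in gave no verdict.

- **Zeroing:** I pushed the yellow pointer back with closed fingers until the force rose to about 9 N against the steel arm. The top view then put the tab at tester x -9.5 mm, where zero is -10 mm.
- **Pull and hold:** I gripped the T handle and pulled it about 60 mm out. I held it there for about 1.4 s, with the needle pointing at the middle of the red marker.
- **Return:** I eased the handle back at about 35 mm/s, slower at the end, until it touched the home stop. Only then did I open the gripper.

**Last checks:** The handle and arm are back at home. In the top view the tab is at -68.1 mm and the marker at about -69 mm. The travel measured at the tool, 60.1 mm from home, would put the tab at about -70 mm instead. The two disagree by about 2 mm, but both are within the 5 mm allowed. The final top-view marker reading (-68.2 mm) came from only 4 pixels, so I used the earlier, steadier -69 mm.

The gripper is open and clear of everything. I never moved near the bowl, scoop or sieve, but I did not measure their positions again at the end.

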